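# Turn the test roller mark-up and hang its spot lamp

## Robot

A 6-joint arm with a two-finger parallel gripper is mounted at the origin on the work surface. World frame = base frame: x ahead of the robot, y to its left, z up, the work surface at z = 0. Lengths are in m, angles in rad, forces in N, time in s.
With the tool pointing down it reaches from about 0.325 to 0.775 m from the base axis. Payload 5.5 kg.
Tool frame: the origin (TCP) lies at the very end of the fingers, on their centre line; the grasp point (between the pads) lies 19 mm behind it; z points along the fingers, y is the line along which they close (so a half turn about z gives the same grasp; the last joint's range is limited). The gripper opens to 88 mm and grips with 3 to 60 N. Pads are 20 mm wide; open, the fingers measure 115 mm over their backs; the gripper's body (75 mm by 178 mm) begins 61 mm behind the grasp point.
Start: joints at [-1.394, 0.091, 1.231, -0, 1.82, -0.057], TCP at [0.139, -0.584, 0.223] pointing down, gripper open.
Joint ranges: [-2.87, 2.87], [-0.86, 2.18], [0.17, 2.46], [-1.51, 4.65], [0.06, 2.69], [-2.65, 2.65]. Speed limits (rad/s): [2.57, 2.57, 3.01, 3.14, 3.14, 3.14].

## Interface

Orientations are given as a unit quaternion [w, x, y, z].
In Python, from cell import ctrl gives the robot as it stands.
- The arm moves only by the tool move_arm, never from a script. Its argument "increments" is one flat list of numbers, 7 for each row, row after row: the finger opening in mm, from 0 to 87.8, then the shift along the world's x, y, z in mm, then the turn, a rotation vector about the world's x, y, z in degrees. A call has exactly 10 rows; each row is the pose to reach, as a shift and turn from the pose commanded when the call began; what a row does not reach only later rows make up. A row lasts 1/12 s, in which the tool goes at most 41.7 mm and 7.16 degrees, less where a joint would pass 70% of its speed; a pose out of reach is approached as far as the arm can. A call with a gripper value outside its range is refused whole. The fingers move at their own pace and stop on an object; "grip_force" is the grip in N (left out, the last holds). Time passes only in rows, so rows that repeat a pose let the fingers close, or fill a call up. It gives the time, the measured TCP pose, the force, the opening and the grip force at its end, in the units of the state.
- ctrl.sense(): the state, without advancing time (a new reading comes with each control period).
- ctrl.grab_frame(name): name is "scene" or "top"; returns a dict with "image" (384x512x3 uint8, red, green, blue), "range_z" (384x512 float32, m along the optical axis (not along the pixel's ray), 0 where there is no reading), "fx", "fy", "cx", "cy" (pixels), "R" (3x3) and "t" (3): a world point X has camera coordinates R X + t. Camera axes: x right, y down, z forward; pixel columns grow to the right and rows downward; lengths in m; the calibration is good to about 2 mm. A picture is of the moment at which its call begins.
- ctrl.close_job(): hands the job in; it is judged then, once.
The state is a dict: "time": time; "joints": joint angles; "qvel": joint speeds; "tau": joint torques, N m; "position": TCP position; "tool_rot": TCP orientation; "force": force on the tool from outside, world axes, zero at the start; "moment": the same for the moment, N m; "gripper_width": finger opening in m; "grasp_force": force on a finger pad.
Only numpy, scipy, OpenCV 4.12 (cv2) and the standard library are available. Lean on these libraries where they do the work, as an engineer would, in place of code of your own. Each camera call takes 0.05 s, during which the arm holds its last target. There are 200 camera calls.

## Task

Set the white roller up for viewing on its stand: turn it between its centres until the blue stripe faces straight up, and let it go. Then, keeping it upright, hang the orange-knobbed spot lamp in the rail above it: bring it in at the yellow open end, slide it along until it is home against the red stop, and leave it hanging there with the stripe still up and the things round about undisturbed.

Things in the scene. Friction and masses are not known exactly. Their poses are not given: they have to be found in the camera images.
- stand: Bench-centre stand, fixed: base 304 x 124 mm, 20 mm thick, yellow edge. Origin: centre of its underside on the bench; z up, x along the roller's axis (z = 120 mm), away from the robot. Head and tail blocks (26 mm along x, 38 mm along y, 136 mm high) at x = -119 and +119 mm. A rail crosses over the roller at x = 60 mm along y, on a post (34 mm along x) at y = +35 to +59 mm.
- grip_zone (a point): Point on the roller's axis, 45 mm from its middle towards the robot (stand x = -45, y = 0, z = 120 mm): here the roller can be gripped with nothing above it. The roller is white plastic, 40 mm diameter, 176 mm long (stand x = -88 to +88 mm). Same axes as stand.
- roller (a joint): Turn of the roller about the stand's +x axis, rad, right-handed. 0 = blue stripe straight up; at positive values it leans to the stand's -y side (where the rail's open end is), at +1.57 it faces level to -y. Starts between +0.7 and +1.5. It turns stiffly (0.06 N m of friction) and stays where it is left; its stops are at -3.1 and +3.1.
- mark (a point): Middle of the blue stripe (8 mm wide, 170 mm long, along the roller) on the roller's surface, 20 mm from the axis. Its z axis points out through the stripe, its x axis along the roller.
- rail_home (a point): In the rail above the roller's axis, level with the strips' tops (stand x = 60, y = 0, z = 210 mm): where lamp_collar is when the lamp hangs home, its stem against the red stop. The stop closes the slot from 5 mm beyond this point, flush with the strips. Same axes as stand; the open end lies to -y.
- rail_mouth (a point): Middle of the rail's yellow open end, level with the strips' tops, 100 mm from rail_home to -y. The rail is two flat steel strips, each 22 mm wide and 10 mm thick, with a 20 mm wide slot between, from here to 159 mm in +y. Same axes as stand.
- lamp: Loose spot lamp, about 0.15 kg, round about z, 104 mm high, upright on the bench to the rail's open side. Origin: centre of its underside. From below: white barrel 40 mm diameter, z = 0 to 30 mm; stem 10 mm diameter, 30 to 54; collar 44 mm diameter, 54 to 60; neck 10 mm diameter, 60 to 74; orange grip knob 26 mm diameter, 74 to 104 mm.
- lamp_collar (a point): On the lamp's axis, underside of its aluminium collar, 54 mm above the lamp's origin. Hung in the rail, the stem below the collar runs in the slot, the collar rests on the strips' tops and the barrel hangs under them, 16 mm clear of the roller; collar and barrel are wider than the slot, so the lamp enters only at the open end.
- lamp_knob (a point): On the lamp's axis, middle of the orange grip knob, 89 mm above the lamp's origin.
- bottle: Bystander: amber bottle, 56 mm diameter, 130 mm high, origin at the centre of its underside. Leave it alone.
- tissue_box: Bystander: green box, 120 x 120 x 85 mm, origin at the centre of its underside. Leave it alone.
- dish: Bystander: open glass dish, 90 mm diameter, 15 mm high, origin at the centre of its underside. Leave it alone.
Not all that is in view belongs to the job. What is shaped like the lamp but pink is not meant.

How it is judged:
On the way, in this order (a step that is already met when the one before it is completed fails the run):
1. the roller's stripe faces up within 8 degrees and the roller is let go (value of joint roller between -0.14 and 0.14 rad and contact force between the fingers and stand below 0.3 N and velocity of joint roller between -0.1 and 0.1 rad/s), for 0.2 s.
2. the lamp is in the rail's open part: stem in the slot, more than 20 mm short of home, collar about level with the strips' tops (y of lamp_collar in the frame of rail_home between -0.105 and -0.02 m and x of lamp_collar in the frame of rail_home between -0.01 and 0.01 m and z of lamp_collar in the frame of rail_home between -0.004 and 0.016 m), for 0.05 s.
At the end, for the whole second after the job is handed in: The stripe faces up within 0.14 rad (8 degrees); the lamp hangs upright (within 0.12 rad) in the rail with its collar resting on the strips (within 4 mm in height), its axis within 8 mm of home along the rail and across it; it is at rest and released, and the bystanders are where they were (value of joint roller between -0.14 and 0.14 rad and y of lamp_collar in the frame of rail_home between -0.008 and 0.006 m and x of lamp_collar in the frame of rail_home between -0.008 and 0.008 m and z of lamp_collar in the frame of rail_home between -0.004 and 0.004 m and angle between lamp's own z axis and vertical below 0.12 rad and linear speed of lamp below 0.02 m/s and contact force between the fingers and lamp below 0.1 N and contact force between lamp and stand above 0.4 N); the robot touches nothing.
It fails at once if a bystander (bottle, green box, dish) is moved by more than 25 mm (distance of any of bottle, tissue_box, dish from where it was at the start of the episode above 0.025 m).
It fails at once if the lamp is tipped by more than 50 degrees (angle between lamp's own z axis and vertical above 0.87 rad).
It also fails if it takes over 64 s, if anything falls off the work surface, if the arm or the gripper's body presses on something with over 40 N, if the wrist force passes 120 N, or if a joint passes its speed limit or range.

## Working session

There is one attempt and no reset: what is moved stays moved. The work goes in short steps, Python scripts to look and compute and a tool call to move; the robot and the scene stay as the last step left them, time stands still between calls to the robot, and variables do not carry over. Pictures are saved under pics/ and viewed, at most 10 in all, crops included, and the job is handed in when it is done.

Besides the shell and the picture viewer there is one more tool, called by a JSON object that holds its "fn" and its "kwargs". move_arm: Moves the arm, as the interface text tells. Its arguments: {"type":"object","properties":{"increments":{"type":"array","items":{"type":"number"}},"grip_force":{"type":"number"}},"required":["increments"]}

```bash
mkdir -p pics; ls; cat > h.py <<'E'
import numpy as np, cv2
from cell import ctrl
def shot(n):
    f=ctrl.grab_frame(n); return f
def save(f,name,crop=None,s=1):
    im=cv2.cvtColor(f["image"],cv2.COLOR_RGB2BGR)
    if crop: u0,v0,u1,v1=crop; im=im[v0:v1,u0:u1]
    if s!=1: im=cv2.resize(im,None,fx=s,fy=s,interpolation=cv2.INTER_CUBIC)
    cv2.imwrite("pics/"+name,im)
def cloud(f):
    z=f["range_z"]; v,u=np.indices(z.shape)
    c=np.stack([(u-f["cx"])*z/f["fx"],(v-f["cy"])*z/f["fy"],z],-1)
    P=(c-f["t"])@f["R"]; P[z<=0]=np.nan; return P
def plane(f,u,v,h):
    d=np.array([(u-f["cx"])/f["fx"],(v-f["cy"])/f["fy"],1])@f["R"]; o=-f["R"].T@f["t"]
    return o+d*(h-o[2])/d[2]
def proj(f,X):
    c=f["R"]@np.asarray(X)+f["t"]; return f["fx"]*c[0]/c[2]+f["cx"],f["fy"]*c[1]/c[2]+f["cy"]
E
python3 - <<'E'
from h import *
a=shot("scene");b=shot("top")
im=np.hstack([a["image"],b["image"]])
save(a,"s0.png",s=1.5);save(b,"t0.png",s=1.5)
for f in(a,b): print(-f["R"].T@f["t"],f["R"][2],f["fx"])
print(ctrl.sense())
E
```

```text
pics
[ 1.0765142  -0.31567248  0.80317483] [-0.58476888  0.36059318 -0.72664842] 375.121461477947
[0.39090077 0.00720914 1.27452009] [ 0.13179115 -0.0090043  -0.99123661] 419.61306857102636
{'time': 0.1, 'joints': array([-1.39367520e+00,  9.18105223e-02,  1.23174358e+00,  1.26370122e-05,
        1.81980087e+00, -5.66864453e-02]), 'qvel': array([ 0.00012306, -0.00121486, -0.0030965 ,  0.00058123, -0.00244501,
       -0.00116839]), 'tau': array([ 1.74189187e-03, -4.47856379e+01, -4.07572138e+01,  6.99521089e-02,
        2.83962081e-02, -1.21996391e-04]), 'position': array([ 0.13897449, -0.58341665,  0.22161617]), 'tool_rot': array([-8.79929497e-04,  9.93173964e-01,  1.16639187e-01, -4.69150307e-05]), 'force': array([-0.41727826, -0.70937453,  0.34091996]), 'moment': array([ 0.00081979, -0.07937211,  0.01022203]), 'grasp_force': 0.0, 'gripper_width': 0.08808527639856717}
```

View pics/s0.png

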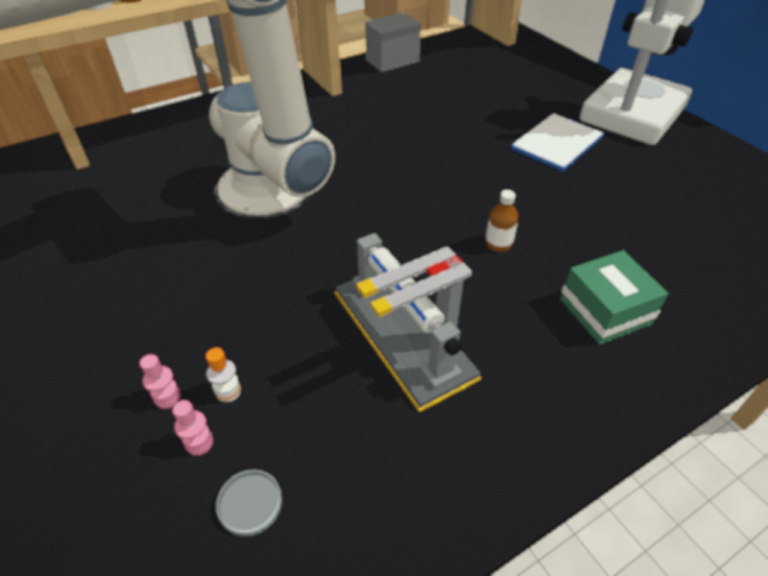

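View pics/t0.png

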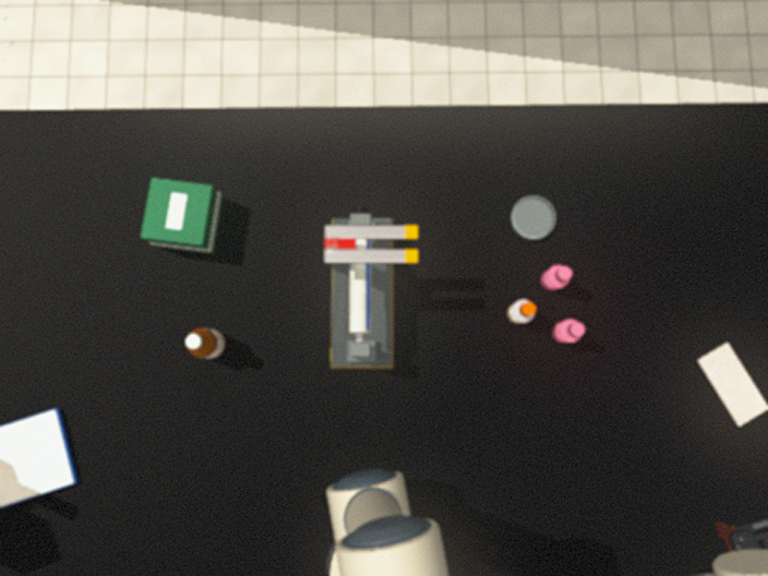

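Scene view: the orange-knobbed lamp is at (216,360). The two pink look-alikes are at (150,365) and (183,410). Top view: the lamp is at (527,310), the pinks at (557,277) and (570,331), and the rail's yellow ends at (411,232) and (411,256). The blue stripe is at (368,295) in top, on the -y side. I choose the orange one.

```bash
cat >> h.py <<'E'
def hsv(f): return cv2.cvtColor(f["image"],cv2.COLOR_RGB2HSV)
R={"orange":((5,150,120),(17,255,255)),"yellow":((20,150,120),(32,255,255)),"blue":((100,130,60),(125,255,255)),"pink":((160,60,100),(179,200,255)),"red":((0,180,120),(3,255,255))}
def blobs(f,c,mn=8):
    m=cv2.inRange(hsv(f),*R[c]); n,l,s,ce=cv2.connectedComponentsWithStats(m)
    return [(ce[i],s[i],l==i) for i in range(1,n) if s[i][4]>=mn]
E
python3 - <<'E'
from h import *
np.set_printoptions(precision=4,suppress=True)
F={n:shot(n) for n in("scene","top")}
for n,f in F.items():
    P=cloud(f)
    for c in R:
        for ce,s,m in blobs(f,c): 
            q=P[m]; print(n,c,ce.round(1),s[:5],"med",np.nanmedian(q,0),"p5",np.nanpercentile(q,5,0),"p95",np.nanpercentile(q,95,0))
f=F["top"];P=cloud(f)
# strips: points of height ~.2-.22
m=(P[...,2]>.198)&(P[...,2]<.222)&(P[...,1]<.2)&(P[...,0]>.4)
q=P[m]; print("rail",len(q),cv2.minAreaRect(q[:,:2].astype(np.float32)*1000),np.median(q[:,2]))
m=(P[...,2]>.013)&(P[...,2]<.028)&(P[...,0]>.3)&(P[...,0]<.8)&(abs(P[...,1]-.06)<.13)
q=P[m]; print("base",len(q),cv2.minAreaRect(q[:,:2].astype(np.float32)*1000),np.median(q[:,2]))
f=F["scene"];save(f,"lamp.png",(80,210,190,320),5)
E
```

```text
scene orange [67.  54.7] [  28   27  104   56 2062] med [-0.8776 -0.2273 -0.077 ] p5 [-2.0164 -0.3117 -0.714 ] p95 [-0.8688  0.2152  0.0475]
scene orange [12.1 69.1] [   0   38   33   57 1157] med [-0.8761 -0.451  -0.0808] p5 [-0.8839 -0.5122 -0.1722] p95 [-0.8686 -0.4009  0.042 ]
scene orange [141.3  53.6] [139  50   7   8  35] med [-2.0134  0.4096 -0.7039] p5 [-2.0322  0.392  -0.7387] p95 [-1.9844  0.4313 -0.6762]
scene orange [32.  78.4] [31 76  3  6  8] med [-0.8796 -0.3945 -0.136 ] p5 [-0.8854 -0.397  -0.1498] p95 [-0.8675 -0.3915 -0.1295]
scene orange [ 0.7 92.7] [ 0 89  3  7 15] med [-0.8778 -0.5436 -0.1701] p5 [-0.881  -0.5502 -0.1792] p95 [-0.8738 -0.5392 -0.1526]
scene orange [339.1 143.3] [333 137  12  13 103] med [0.4615 0.3399 0.091 ] p5 [0.4532 0.327  0.0803] p95 [0.4704 0.3561 0.1042]
scene orange [143.6 238.5] [137 231  14  16 165] med [ 0.503  -0.2731  0.1016] p5 [ 0.4024 -0.2833  0.0002] p95 [ 0.5097 -0.2604  0.1054]
scene yellow [243.9 191.7] [238 186  13  12 107] med [ 0.5846 -0.051   0.2099] p5 [ 0.5715 -0.06    0.2016] p95 [ 0.5926 -0.0411  0.212 ]
scene yellow 
[... 1801 characters left out ...]
.1834  0.6003 -0.0012] p95 [0.3145 0.6412 0.013 ]
top pink [370.7 184.3] [360 176  22  18 288] med [ 0.5617 -0.3379  0.0589] p5 [ 0.5462 -0.3785 -0.0014] p95 [ 0.5935 -0.3247  0.1054]
top pink [378.9 220.2] [368 212  23  17 293] med [ 0.4573 -0.356   0.0587] p5 [ 0.4382 -0.4011 -0.0019] p95 [ 0.4796 -0.3432  0.1046]
top red [230.2 161.9] [225 160  11   5  53] med [0.6047 0.063  0.209 ] p5 [0.5989 0.0503 0.2069] p95 [0.6098 0.0744 0.2132]
rail 1214 ((602.2996215820312, 20.56412124633789), (158.4440155029297, 62.84450912475586), 89.22820281982422) 0.20944904889417604
base 1964 ((543.79150390625, 42.98625946044922), (119.73106384277344, 298.4036560058594), 89.18146514892578) 0.01959064883037761
```

View pics/lamp.png

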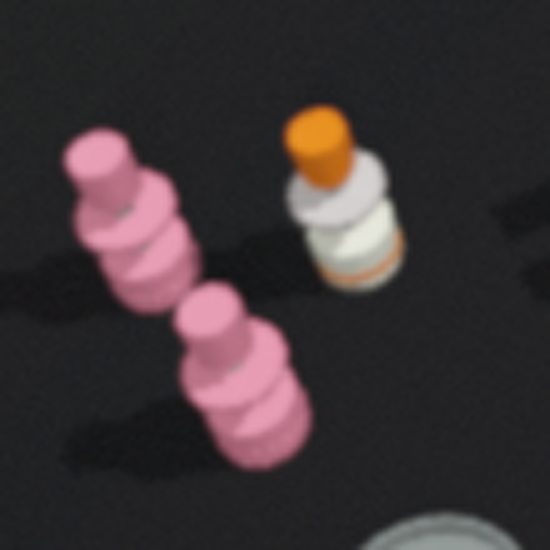

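The crop confirms it: orange-knobbed lamp at crop (320,145), both pinks clearly separate. The stripe measures about +0.81 rad, and home is at about (603, 41.5). First move: raise the arm and swing it towards the grip zone.

{"fn": "move_arm", "kwargs": {"increments": [87.8, 50, 90, 70, 0, 0, -3, 87.8, 190, 340, 107, 0, 0, -14, 87.8, 190, 340, 107, 0, 0, -14, 87.8, 190, 340, 107, 0, 0, -14, 87.8, 190, 340, 107, 0, 0, -14, 87.8, 190, 340, 107, 0, 0, -14, 87.8, 190, 340, 107, 0, 0, -14, 87.8, 190, 340, 107, 0, 0, -14, 87.8, 190, 340, 107, 0, 0, -14, 87.8, 190, 340, 107, 0, 0, -14], "grip_force": 20}}

```text
time: 1.03
position: [0.3297, -0.2411, 0.3308]
tool_rot: [0.0, 1.0, -0.005, 0.001]
force: [-0.1, -0.4, -0.2]
gripper_width: 0.088
grasp_force: 0.0
```

```bash
python3 - <<'E'
from h import *
np.set_printoptions(precision=4,suppress=True)
for n in("scene","top"):
    P=cloud(shot(n)).reshape(-1,3)
    for lo,hi,r in((.100,.109,.025),(.055,.064,.035)):
        q=P[(P[:,2]>lo)&(P[:,2]<hi)&(np.hypot(P[:,0]-.5,P[:,1]+.273)<r)]
        if len(q)>4: print(n,lo,len(q),q.mean(0),cv2.minEnclosingCircle(q[:,:2].astype(np.float32)*1000))
s=ctrl.sense();print(s["position"],s["tool_rot"],s["joints"])
E
```

```text
scene 0.1 87 [ 0.4985 -0.2724  0.1038] ((498.0172119140625, -271.94329833984375), 13.572690963745117)
scene 0.055 165 [ 0.5037 -0.2732  0.06  ] ((497.81842041015625, -272.586181640625), 21.903911590576172)
top 0.1 65 [ 0.4965 -0.272   0.1038] ((496.30963134765625, -271.943359375), 12.844045639038086)
top 0.055 92 [ 0.4946 -0.2668  0.0592] ((497.2700500488281, -272.537353515625), 21.616849899291992)
[ 0.3307 -0.2406  0.3317] [ 0.0008  1.     -0.0022  0.0017] [-0.7132 -0.3641  1.4481  0.0012  2.054   0.8626]
```

{"fn": "move_arm", "kwargs": {"increments": [87.8, 169, 294, 0, 0, 0, 0, 87.8, 169, 294, 0, 0, 0, 0, 87.8, 169, 294, 0, 0, 0, 0, 87.8, 169, 294, 0, 10, 0, 0, 87.8, 169, 294, 0, 23, 0, 0, 87.8, 169, 294, 0, 23, 0, 0, 87.8, 169, 294, 0, 23, 0, 0, 87.8, 169, 294, 0, 23, 0, 0, 87.8, 169, 294, 0, 23, 0, 0, 87.8, 169, 294, 0, 23, 0, 0]}}

```text
time: 1.97
position: [0.4985, 0.051, 0.3283]
tool_rot: [-0.199, 0.98, -0.004, -0.002]
force: [0.2, -0.3, -0.6]
gripper_width: 0.0878
grasp_force: 0.0
```

```bash
python3 - <<'E'
from h import *
np.set_printoptions(precision=4,suppress=True)
s=ctrl.sense();print(s["position"],s["tool_rot"],s["joints"])
E
```

```text
[0.4985 0.051  0.3283] [-0.1995  0.9799 -0.0041 -0.0022] [-0.2369 -0.1286  1.3086  0.4356  2.0239  1.5233]
```

{"fn": "move_arm", "kwargs": {"increments": [87.8, 0, -23, -172, 0, 0, 0, 87.8, 0, -23, -172, 0, 0, 0, 87.8, 0, -23, -172, 0, 0, 0, 87.8, 0, -23, -172, 0, 0, 0, 87.8, 0, -23, -172, 0, 0, 0, 87.8, 0, -12, -200, 0, 0, 0, 87.8, 0, 0, -227, 0, 0, 0, 87.8, 0, 0, -227, 0, 0, 0, 60, 0, 0, -227, 0, 0, 0, 60, 0, 0, -227, 0, 0, 0]}}

```text
time: 2.8
position: [0.4991, 0.0493, 0.1055]
tool_rot: [-0.199, 0.98, -0.005, 0.001]
force: [0.1, -0.2, 0.3]
gripper_width: 0.0777
grasp_force: 0.0
```

```bash
python3 - <<'E'
from h import *
f=shot("scene");save(f,"g.png",(180,80,380,280),3)
E
```

```text
(no output)
```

View pics/g.png

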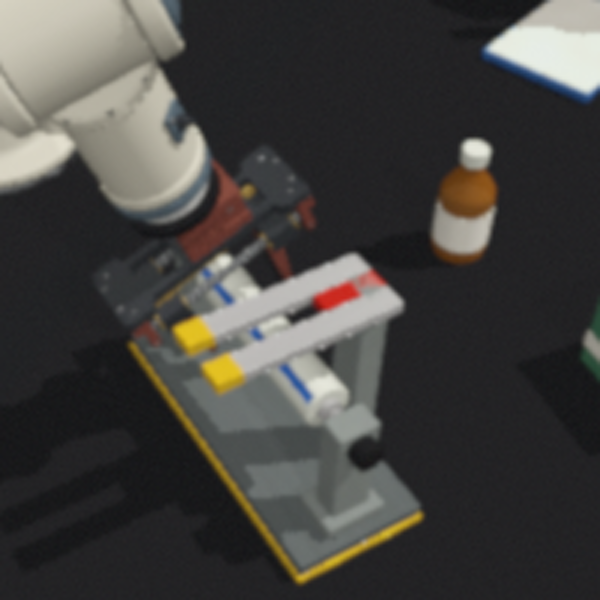

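The gripper straddles the roller at crop (215,280), clear of the rail. The stripe still shows at crop (295,380). Closing.

{"fn": "move_arm", "kwargs": {"increments": [30, 0, 0, 0, 0, 0, 0, 30, 0, 0, 0, 0, 0, 0, 30, 0, 0, 0, 0, 0, 0, 30, 0, 0, 0, 0, 0, 0, 30, 0, 0, 0, 0, 0, 0, 30, 0, 0, 0, 0, 0, 0, 30, 0, 0, 0, 0, 0, 0, 30, 0, 0, 0, 0, 0, 0, 30, 0, 0, 0, 0, 0, 0, 30, 0, 0, 0, 0, 0, 0], "grip_force": 20}}

```text
time: 3.68
position: [0.4981, 0.0492, 0.1025]
tool_rot: [-0.198, 0.98, -0.006, -0.001]
force: [0.0, -5.8, -0.7]
gripper_width: 0.0397
grasp_force: 20.0
```

{"fn": "move_arm", "kwargs": {"increments": [30, 0, -1.9, -0.7, -6, 0, 0, 30, 0, -3.8, -1.2, -12, 0, 0, 30, 0, -5.8, -1.4, -18, 0, 0, 30, 0, -7.8, -1.5, -24, 0, 0, 30, 0, -9.7, -1.4, -30, 0, 0, 30, 0, -11.7, -1, -36, 0, 0, 30, 0, -13.6, -0.5, -42, 0, 0, 30, 0, -14.8, 0, -46, 0, 0, 30, 0, -14.8, 0, -46, 0, 0, 30, 0, -14.8, 0, -46, 0, 0]}}

```text
time: 4.52
position: [0.4978, 0.0339, 0.1018]
tool_rot: [0.202, 0.979, -0.005, 0.0]
force: [2.5, -10.5, -3.9]
gripper_width: 0.0395
grasp_force: 20.0
```

```bash
cat > stripe.py <<'E'
from h import *
np.set_printoptions(precision=4,suppress=True)
h0=np.array([.603,.0415]);ex=np.array([.9999,-.0143]);ey=np.array([.0143,.9999])
for n in("scene","top"):
    f=shot(n);P=cloud(f)
    h=hsv(f);m=cv2.inRange(h,(98,90,50),(128,255,255))>0
    d=P[...,:2]-h0; X=d@ex+.06; Y=d@ey
    m&=(abs(X)<.088)&(abs(Y)<.024)&(P[...,2]>.105)&(P[...,2]<.147)
    q=np.c_[X[m],Y[m],P[...,2][m]]
    # ray-cylinder free: lateral pixel position on plane z of the surface
    if len(q): print(n,len(q),"Y,Z med",np.median(q[:,1:],0),"angle",np.median(np.arctan2(-q[:,1],q[:,2]-.12)),"X",q[:,0].min(),q[:,0].max())
    if n=="scene": sc=f
    w=(h[...,1]<60)&(h[...,2]>120)&(abs(X)<.085)&(abs(Y)<.024)&(P[...,2]>.13)&(P[...,2]<.147)
    if w.sum(): print("white top Y med",np.median(Y[w]),"z95",np.percentile(P[...,2][w],95))
E
python3 stripe.py; python3 -c "
from h import *
s=ctrl.sense();print(s['position'],s['tool_rot'],s['joints'],s['force'],s['moment'])"
```

```text
scene 46 Y,Z med [-0.0001  0.1409] angle 0.007305833613328055 X -0.0487348177503681 0.08281729903997163
white top Y med -0.008619734916339631 z95 0.14122535279304693
top 42 Y,Z med [-0.0003  0.1402] angle 0.013853514090943257 X -0.08153846996527031 0.08008019088294221
white top Y med -0.005056677135346815 z95 0.1415937687685513
[0.49772386 0.03396663 0.10175419] [ 2.01287959e-01  9.79518639e-01 -5.13500247e-03  1.61266077e-04] [ 0.26730256 -0.08302773  1.66965114 -0.39137355  1.66221077  1.83358264] [ 2.60941193 -7.91818674 -3.18043131] [-0.91840122 -0.28512898  0.3858287 ]
```

The stripe reads 0.007 and 0.014 rad in the two views. Releasing.

{"fn": "move_arm", "kwargs": {"increments": [86, 0, 0, 0, 0, 0, 0, 86, 0, 0, 0, 0, 0, 0, 86, 0, 0, 0, 0, 0, 0, 86, 0, 0, 0, 0, 0, 0, 86, 0, 0, 0, 0, 0, 0, 86, 0, 0, 0, 0, 0, 0, 86, 0, 0, 0, 0, 0, 0, 86, 0, 0, 0, 0, 0, 0, 86, 0, 0, 0, 0, 0, 0, 86, 0, 0, 0, 0, 0, 0]}}

```text
time: 5.45
position: [0.498, 0.0355, 0.1027]
tool_rot: [0.199, 0.98, -0.005, 0.001]
force: [-0.4, 0.3, -0.3]
gripper_width: 0.0861
grasp_force: 0.0
```

```bash
python3 stripe.py
```

```text
scene 63 Y,Z med [-0.      0.1411] angle 0.0016790238573592608 X -0.07351949117820114 0.08403236017875923
white top Y med -0.0076881773655817255 z95 0.1411026457627088
top 73 Y,Z med [-0.0004  0.1397] angle 0.01686308068765394 X -0.08184014073377585 0.08147664047626527
white top Y med 0.00299581728962007 z95 0.14166122704637843
```

{"fn": "move_arm", "kwargs": {"increments": [86, 0, 12, 28, 0, 0, 0, 86, 0, 23, 55, 0, 0, 0, 86, 0, 23, 95, 0, 0, 0, 86, 0, 23, 135, 0, 0, 0, 86, 0, 23, 175, 7, 0, 0, 86, 0, 23, 215, 14, 0, 0, 86, 0, 15, 227, 21, 0, 0, 86, 0, -25, 227, 23, 0, 0, 86, 0, -65, 227, 23, 0, 0, 86, 0, -105, 227, 23, 0, 0]}}

```text
time: 6.38
position: [0.4977, -0.0717, 0.3306]
tool_rot: [0.0, 1.0, -0.005, 0.001]
force: [0.6, 0.3, -0.2]
gripper_width: 0.086
grasp_force: 0.0
```

{"fn": "move_arm", "kwargs": {"increments": [60, 0, -202, 0, 0, 0, 0, 60, 0, -202, 0, 0, 0, 0, 60, 0, -202, 0, 0, 0, 0, 60, 0, -202, 0, 0, 0, 0, 60, 0, -202, 0, 0, 0, 0, 60, 0, -202, 0, 0, 0, 0, 60, 0, -202, 0, 0, 0, 0, 60, 0, -202, -80, 0, 0, 0, 60, 0, -202, -160, 0, 0, 0, 60, 0, -202, -160, 0, 0, 0]}}

```text
time: 7.22
position: [0.4987, -0.2701, 0.2046]
tool_rot: [0.001, 1.0, -0.004, 0.002]
force: [-1.1, 0.1, -0.2]
gripper_width: 0.0599
grasp_force: 0.0
```

```bash
python3 stripe.py; python3 -c "
from h import *
s=ctrl.sense();print(s['position'],s['tool_rot'],s['joints'],s['force'],s['gripper_width'])"
```

```text
scene 63 Y,Z med [-0.0001  0.141 ] angle 0.004959305113582394 X -0.08328984129689512 0.0831190504342032
white top Y med -0.008191450656491291 z95 0.1413412054437159
top 98 Y,Z med [-0.0003  0.1398] angle 0.015181930276227525 X -0.08174964538288643 0.08095504990886107
white top Y med -0.005053038159848153 z95 0.14150075267459822
[ 0.49422457 -0.26735983  0.1936581 ] [-0.00513146  0.9999455  -0.00435066 -0.00798388] [-5.56651861e-01  2.16767014e-03  1.37365521e+00  3.67949408e-04
  1.78474812e+00  1.02292092e+00] [-0.82531818  0.2917068  -1.48527983] 0.06027995650576708
```

{"fn": "move_arm", "kwargs": {"increments": [60, 0, 0, -35, 0, 0, 0, 60, 0, 0, -35, 0, 0, 0, 60, 0, 0, -35, 0, 0, 0, 60, 0, 0, -35, 0, 0, 0, 60, 0, 0, -35, 0, 0, 0, 60, 0, 0, -35, 0, 0, 0, 60, 0, 0, -35, 0, 0, 0, 60, 0, 0, -35, 0, 0, 0, 60, 0, 0, -35, 0, 0, 0, 60, 0, 0, -35, 0, 0, 0]}}

```text
time: 8.15
position: [0.498, -0.2715, 0.1697]
tool_rot: [-0.0, 1.0, -0.005, -0.0]
force: [0.0, -1.4, 0.5]
gripper_width: 0.06
grasp_force: 0.0
```

```bash
python3 - <<'E'
from h import *
for i in range(2):
    f=shot("scene"); s=ctrl.sense();print(s['position'],s['tool_rot'])
save(f,"l2.png",(60,150,230,320),3.5)
P=cloud(f).reshape(-1,3)
q=P[(P[:,2]>.100)&(P[:,2]<.109)&(np.hypot(P[:,0]-.4975,P[:,1]+.2723)<.025)]
print(len(q),cv2.minEnclosingCircle(q[:,:2].astype(np.float32)*1000) if len(q) else 0)
E
```

```text
[ 0.49796597 -0.2715426   0.16964034] [-2.07984831e-05  9.99985788e-01 -5.33119725e-03 -4.58298232e-05]
[ 0.49794009 -0.27150138  0.1695559 ] [-6.66562695e-05  9.99985805e-01 -5.32690064e-03 -1.02176361e-04]
87 ((497.929931640625, -273.0194396972656), 13.128562927246094)
```

View pics/l2.png

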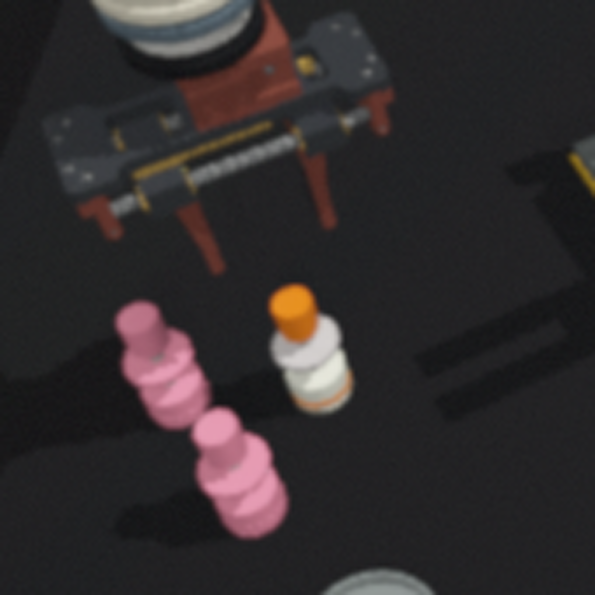

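The fingers hang on either side of the orange knob at crop (293,305), and the pinks are clear. Descending and gripping.

{"fn": "move_arm", "kwargs": {"increments": [60, 0, -0.5, -40, 0, 0, 0, 60, 0, -0.5, -80, 0, 0, 0, 60, 0, -0.5, -99, 0, 0, 0, 60, 0, -0.5, -99, 0, 0, 0, 15, 0, -0.5, -99, 0, 0, 0, 15, 0, -0.5, -99, 0, 0, 0, 15, 0, -0.5, -99, 0, 0, 0, 15, 0, -0.5, -99, 0, 0, 0, 15, 0, -0.5, -99, 0, 0, 0, 15, 0, -0.5, -99, 0, 0, 0], "grip_force": 20}}

```text
time: 9.08
position: [0.4986, -0.2725, 0.072]
tool_rot: [0.001, 1.0, -0.005, 0.001]
force: [0.5, -1.1, 3.6]
gripper_width: 0.0255
grasp_force: 20.0
```

{"fn": "move_arm", "kwargs": {"increments": [15, 0, 0, 0, 0, 0, 0, 15, 0, 0, 0, 0, 0, 0, 15, 0, 0, 0, 0, 0, 0, 15, 0, 0, 10, 0, 0, 0, 15, 0, 0, 30, 0, 0, 0, 15, 0, 0, 60, 0, 0, 0, 15, 0, 0, 90, 0, 0, 0, 15, 0, 0, 125, 0, 0, 0, 15, 0, 0, 160, 0, 0, 0, 15, 0, 0, 160, 0, 0, 0]}}

```text
time: 9.92
position: [0.4995, -0.2727, 0.2393]
tool_rot: [0.003, 1.0, -0.005, 0.005]
force: [0.4, 0.6, -0.4]
gripper_width: 0.0255
grasp_force: 20.0
```

```bash
cat > lamp.py <<'E'
from h import *
np.set_printoptions(precision=4,suppress=True)
for n in("scene","top"):
    f=shot(n);P=cloud(f); s=ctrl.sense(); T=s["position"]
    q=P.reshape(-1,3); q=q[(np.hypot(q[:,0]-T[0],q[:,1]-T[1])<.027)&(abs(q[:,2]-(T[2]-.010))<.009)]
    print(n,"collar top pts",len(q),np.nanmedian(q,0) if len(q) else 0, np.percentile(q[:,2],90) if len(q) else 0, cv2.minEnclosingCircle(q[:,:2].astype(np.float32)*1000) if len(q) else 0)
    for ce,st,m in blobs(f,"orange",5):
        v=P[m]; o=np.nanmedian(v,0)
        if np.hypot(*(o[:2]-T[:2]))<.05: print(" orange",st[4],o)
    if n=="scene": save(f,"lamp_now.png")
print(T,s["tool_rot"],s["gripper_width"],s["grasp_force"],s["force"],s["time"])
E
python3 lamp.py
```

```text
scene collar top pts 199 [ 0.5076 -0.2726  0.2277] 0.2293945910208751 ((498.895263671875, -272.0998229980469), 21.93459129333496)
 orange 221 [ 0.506  -0.2724  0.2679]
top collar top pts 6 [ 0.502  -0.2526  0.222 ] 0.2228973776495447 ((503.045166015625, -251.91375732421875), 5.107069492340088)
[ 0.4984 -0.2721  0.2323] [ 0.0006  1.     -0.0052  0.0012] 0.0254275605324044 19.99965190887451 [-0.2156 -0.66   -3.1423] 10.0167
```

{"fn": "move_arm", "kwargs": {"increments": [15, 20, 0, 0, 0, 0, 0, 15, 45, 20, 0, 0, 0, 0, 15, 70, 50, 0, 0, 0, 0, 15, 90, 80, 0, 0, 0, 0, 15, 103, 110, 0, 0, 0, 0, 15, 103, 140, 0, 0, 0, 0, 15, 103, 152, 0, 0, 0, 0, 15, 103, 152, 0, 0, 0, 0, 15, 103, 152, 0, 0, 0, 0, 15, 103, 152, 0, 0, 0, 0]}}

```text
time: 10.85
position: [0.6004, -0.1212, 0.2296]
tool_rot: [0.0, 1.0, -0.006, -0.001]
force: [-1.0, -0.1, -1.1]
gripper_width: 0.0254
grasp_force: 20.0
```

```bash
python3 lamp.py; python3 - <<'E'
import cv2
im=cv2.imread("pics/lamp_now.png")[110:290,150:350];cv2.imwrite("pics/c1.png",cv2.resize(im,None,fx=3.3,fy=3.3,interpolation=cv2.INTER_CUBIC))
E
```

```text
scene collar top pts 179 [ 0.6082 -0.1228  0.2178] 0.21950517393329938 ((599.487060546875, -120.94759368896484), 21.59687042236328)
 orange 184 [ 0.6077 -0.1216  0.2602]
top collar top pts 48 [ 0.5824 -0.1241  0.2178] 0.21943044578079993 ((586.0131225585938, -122.64720916748047), 17.20755386352539)
[ 0.6006 -0.1215  0.2302] [ 0.0001  1.     -0.0063 -0.0004] 0.025826929949521658 19.999703764915466 [ 0.4485 -0.3826 -1.8275] 10.95
```

View pics/c1.png

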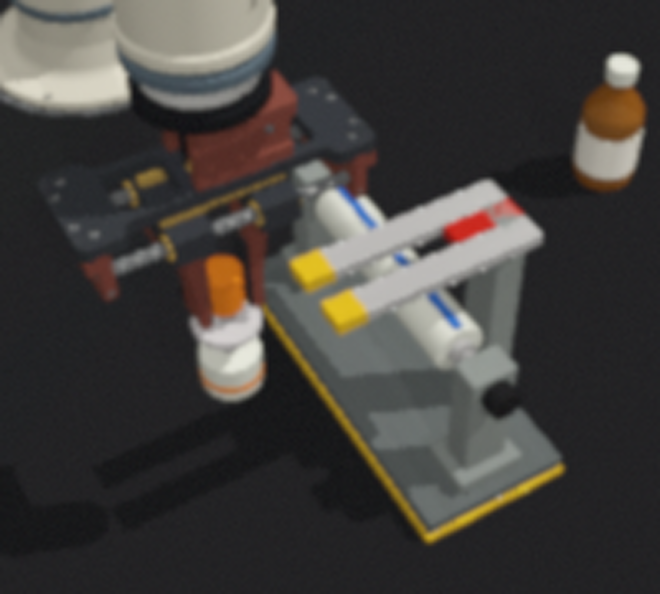

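The lamp is held upright at the mouth, collar at crop (228,325), level with the yellow ends. Sliding it in slowly.

{"fn": "move_arm", "kwargs": {"increments": [15, 1, 0, 1, 0, 0, 0, 15, 1.2, 12, 1, 0, 0, 0, 15, 1.3, 24, 1, 0, 0, 0, 15, 1.4, 36, 1, 0, 0, 0, 15, 1.5, 48, 1, 0, 0, 0, 15, 1.7, 60, 1, 0, 0, 0, 15, 1.9, 72, 1, 0, 0, 0, 15, 2, 84, 1, 0, 0, 0, 15, 2.1, 96, 1, 0, 0, 0, 15, 2.1, 96, 1, 0, 0, 0]}}

```text
time: 11.78
position: [0.6031, -0.0212, 0.2317]
tool_rot: [-0.0, 1.0, -0.004, 0.0]
force: [-0.5, 0.2, -2.7]
gripper_width: 0.0259
grasp_force: 20.0
```

```bash
python3 lamp.py
```

```text
scene collar top pts 167 [ 0.6107 -0.0232  0.2201] 0.221324835587248 ((607.2998046875, -22.272075653076172), 23.130481719970703)
 orange 143 [ 0.6109 -0.0219  0.2625]
top collar top pts 62 [ 0.5865 -0.024   0.2186] 0.2219278761321802 ((587.1961059570312, -22.93686294555664), 16.801176071166992)
[ 0.6031 -0.0235  0.2316] [ 0.0002  1.     -0.0047  0.    ] 0.025505298061673724 19.99980926513672 [-0.5118 -0.8831 -1.1488] 11.8833
```

{"fn": "move_arm", "kwargs": {"increments": [15, 0.1, 8, 0, 0, 0, 0, 15, 0.2, 16, 0, 0, 0, 0, 15, 0.3, 24, 0, 0, 0, 0, 15, 0.4, 32, 0, 0, 0, 0, 15, 0.5, 40, 0, 0, 0, 0, 15, 0.6, 47, 0, 0, 0, 0, 15, 0.7, 53, 0, 0, 0, 0, 15, 0.8, 58, 0, 0, 0, 0, 15, 0.8, 62, 0, 0, 0, 0, 15, 0.8, 62, 0, 0, 0, 0]}}

```text
time: 12.72
position: [0.6039, 0.0389, 0.2316]
tool_rot: [-0.0, 1.0, -0.005, 0.0]
force: [1.3, 0.6, -2.3]
gripper_width: 0.0257
grasp_force: 20.0
```

```bash
python3 lamp.py
```

```text
scene collar top pts 161 [0.6112 0.0354 0.22  ] 0.22158350137090058 ((606.1926879882812, 38.03849411010742), 22.959836959838867)
 orange 138 [0.6119 0.0378 0.2618]
top collar top pts 60 [0.5871 0.0397 0.2192] 0.22166761842228588 ((588.980224609375, 36.02925109863281), 19.313209533691406)
[0.6039 0.038  0.2316] [ 0.0001  1.     -0.0052 -0.    ] 0.025510030582737802 19.999713599681854 [-0.9917 -0.117  -1.6629] 12.8167
```

{"fn": "move_arm", "kwargs": {"increments": [15, 0, 1, 0, 0, 0, 0, 15, 0, 1.5, 0, 0, 0, 0, 15, 0, 2, 0, 0, 0, 0, 15, 0, 2.5, 0, 0, 0, 0, 15, 0, 2.5, -0.5, 0, 0, 0, 15, 0, 2.5, -1, 0, 0, 0, 15, 0, 2.5, -1.5, 0, 0, 0, 15, 0, 2.5, -2, 0, 0, 0, 15, 0, 2.5, -2, 0, 0, 0, 15, 0, 2.5, -2, 0, 0, 0]}}

```text
time: 13.65
position: [0.6039, 0.0404, 0.2295]
tool_rot: [0.0, 1.0, -0.005, -0.0]
force: [-0.1, -0.8, -1.1]
gripper_width: 0.0254
grasp_force: 20.0
```

{"fn": "move_arm", "kwargs": {"increments": [15, 0, 0.5, -0.5, 0, 0, 0, 15, 0, 1, -0.5, 0, 0, 0, 15, 0, 1, -1, 0, 0, 0, 15, 0, 1, -1, 0, 0, 0, 15, 0, 1, -1, 0, 0, 0, 15, 0, 1, -1, 0, 0, 0, 15, 0, 1, -1, 0, 0, 0, 15, 0, 1, -1, 0, 0, 0, 15, 0, 1, -1, 0, 0, 0, 15, 0, 1, -1, 0, 0, 0]}}

```text
time: 14.48
position: [0.604, 0.0407, 0.2292]
tool_rot: [0.001, 1.0, -0.006, 0.0]
force: [-0.5, -5.0, 0.8]
gripper_width: 0.0256
grasp_force: 20.0
```

```bash
python3 lamp.py
```

```text
scene collar top pts 194 [0.6122 0.0371 0.2169] 0.2189228435099841 ((604.0867919921875, 40.810367584228516), 26.36846160888672)
 orange 129 [0.6118 0.04   0.2593]
top collar top pts 72 [0.5873 0.0424 0.2158] 0.21822884181932545 ((589.0501708984375, 39.97426223754883), 20.609111785888672)
[0.604  0.0407 0.2291] [ 0.0006  1.     -0.0057  0.0004] 0.025632978733967974 20.0001659989357 [-0.64   -4.9902  2.1305] 14.5833
```

The stop pushes back with 5 N and the collar bears on the strips. Easing off and releasing.

{"fn": "move_arm", "kwargs": {"increments": [15, 0, -0.6, 0, 0, 0, 0, 15, 0, -0.6, 0, 0, 0, 0, 15, 0, -0.6, 0, 0, 0, 0, 50, 0, -0.6, 0, 0, 0, 0, 50, 0, -0.6, 0, 0, 0, 0, 50, 0, -0.6, 0, 0, 0, 0, 50, 0, -0.6, 0, 0, 0, 0, 50, 0, -0.6, 0, 0, 0, 0, 50, 0, -0.6, 0, 0, 0, 0, 50, 0, -0.6, 0, 0, 0, 0]}}

```text
time: 15.42
position: [0.6039, 0.0411, 0.2286]
tool_rot: [-0.0, 1.0, -0.005, 0.0]
force: [0.1, 0.4, 0.1]
gripper_width: 0.0499
grasp_force: 0.0
```

{"fn": "move_arm", "kwargs": {"increments": [50, 0, 0, 5, 0, 0, 0, 50, 0, 0, 15, 0, 0, 0, 50, 0, 0, 40, 0, 0, 0, 50, 0, 0, 75, 0, 0, 0, 50, 0, 0, 110, 0, 0, 0, 50, 0, 0, 110, 0, 0, 0, 50, -35, 0, 110, 0, 0, 0, 50, -75, 0, 110, 0, 0, 0, 50, -115, 0, 110, 0, 0, 0, 50, -115, 0, 110, 0, 0, 0]}}

```text
time: 16.25
position: [0.4835, 0.0411, 0.3412]
tool_rot: [-0.0, 1.0, -0.005, 0.001]
force: [-0.3, -0.2, -0.5]
gripper_width: 0.05
grasp_force: 0.0
```

```bash
cat > fin.py <<'E'
from h import *
h0=np.array([.603,.0415])
for n in("scene","top"):
    f=shot(n);q=cloud(f).reshape(-1,3);q=q[np.hypot(*(q[:,:2]-h0).T)<.03]
    for lo,hi in((.2135,.224),(.255,.266)):
        p=q[(q[:,2]>lo)&(q[:,2]<hi)]
        if len(p)>3: print(n,len(p),np.median(p[:,2]),cv2.minEnclosingCircle(p[:,:2].astype(np.float32)*1000))
    if n=="scene": save(f,"fin.png",(190,100,350,280),3.3)
print(ctrl.sense()["position"])
E
python3 fin.py; python3 stripe.py
```

```text
scene 174 0.21643146207220837 ((603.6702880859375, 40.34926223754883), 21.599824905395508)
scene 93 0.2599638509712547 ((602.4535522460938, 40.70649337768555), 14.36937141418457)
[0.48800596 0.04095864 0.34072799]
scene 49 Y,Z med [-0.0008  0.1411] angle 0.03555081845942053 X -0.08394031439798666 0.08499837422391819
white top Y med -0.008883029755825991 z95 0.141006635144007
top 14 Y,Z med [-0.0003  0.14  ] angle 0.0139474844785733 X -0.08147166965306088 -0.06283637063265235
white top Y med -0.005592851463232256 z95 0.14132030467502804
```

View pics/fin.png

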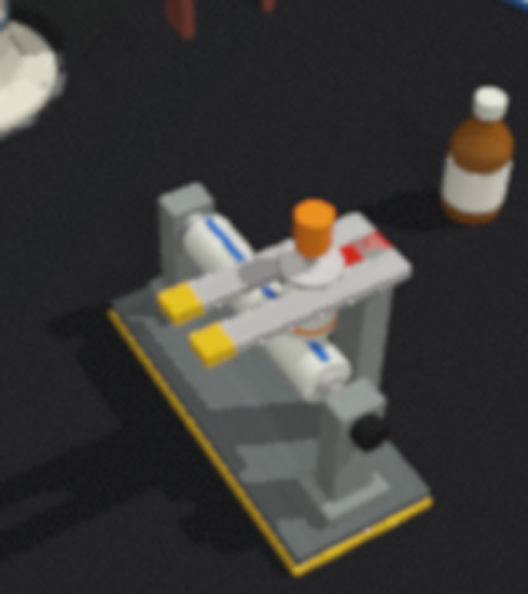

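The lamp hangs upright, knob at crop (314,228), collar on the strips at about 216 mm and about 1 mm from home. The stripe faces up and the arm is clear. Handing in.

```bash
python3 -c "
from cell import ctrl
print(ctrl.close_job())"
```

```text
the job is handed in; nothing more can be done
None
```

I handed the job in at about 16 s of the 64 s limit; no verdict came back. My last camera check showed the roller stripe up within about 2°, the orange-knobbed lamp hanging upright about 1 mm from home against the red stop, and the gripper clear.

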